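# Flip the guarded toggle on the bench switch box

### The arm

A 7-joint arm with a two-finger parallel gripper is mounted at the origin on a cart in front of the work surface, level with it; the furniture and walls round the work are solid. World frame = base frame: x ahead of the robot, y to its left, z up, the work surface at z = 0. Lengths are in m, angles in rad, forces in N, time in s.
With the tool pointing down it reaches from about 0.4 to 0.9 m from the base axis. Payload 5.5 kg.
Tool frame: the origin (TCP) lies midway between the tips of the shut fingers; the grasp point (between the pads) lies 19 mm behind it (manip.grip_depth is the distance from the TCP to the grasp point, in m); z points along the fingers, y is the line along which they close (so a half turn about z gives the same grasp; the last joint's range is limited). The gripper opens to 92 mm and grips with 3 to 60 N. Pads are 19 mm wide; open, the fingers measure 130 mm over their backs; the gripper's body (75 mm by 190 mm) begins 47 mm behind the grasp point.
Start: joints at [1.51, 0.501, -0.427, 1.55, 0.221, 1.138, -0.21], TCP at [0.207, -0.616, 0.227] pointing down, gripper open.
Joint ranges: [-2.88, 2.88], [-0.31, 2.03], [-1.54, 1.56], [0.2, 2.42], [-1.41, 4.55], [0.19, 2.02], [-2.57, 2.57]. Speed limits (rad/s): [2.57, 2.57, 3.14, 3.14, 3.14, 3.14, 3.14].

### API

Orientations are given as a unit quaternion [x, y, z, w].
In Python, from bench import manip, effector, viewer gives the robot as it stands. Calls block until the motion is done:
- manip.move_pose(position, orientation): joint-space move of the TCP to a pose.
- manip.servo_line(position, ori=None, vel=0.15): straight line of the TCP; ori=None keeps the orientation; vel is the mean speed in m/s.
- manip.movej(angles): joint-space move.
- effector.open_jaws() and effector.close(f_grip=None): open the fingers fully, or close them until they stop; f_grip is the grip in N (None keeps the last).
- manip.sleep(seconds).
- manip.solve_ik(position, orientation): joint angles nearest the present ones, or None.
- viewer.get_image(name): name is "side" or "top"; returns the picture (400x640x3 uint8, red, green, blue); there is no depth.
- viewer.get_calibration(name): a dict with "vfov" (degrees; the focal length in pixels is half the picture's height over the tangent of half this angle, whatever the lens; pixels are square), "cx", "cy" (the principal point, pixels), "eye" and "attitude" of the camera in the world. Camera axes: x right, y down, z forward; pixel columns grow to the right and rows downward; lengths in m; the calibration is good to about 2 mm. A picture is of the moment at which its call begins. get_calibration takes no time and is no camera call.
A pose or a line that the arm cannot do raises manip.PlanningError and nothing moves.
- manip.hand_in(): hands the job in; it is judged then, once.
Readings, each from a call of its own:
- manip.current_clock(): time.
- manip.current_q(): joint angles.
- manip.current_joint_velocities(): joint speeds.
- manip.current_tau(): joint torques, N m.
- manip.current_tool_pos(): TCP position.
- manip.current_tcp_rot(): TCP orientation.
- manip.current_force(): force on the tool from outside, world axes, zero at the start.
- manip.current_wrist_torque(): the same for the moment, N m.
- manip.current_finger_gap(): finger opening in m.
- manip.current_gripper_force(): force on a finger pad.
Only numpy, scipy, OpenCV 4.12 (cv2) and the standard library are available. Lean on these libraries where they do the work, as an engineer would, in place of code of your own. Each camera call takes 0.05 s, during which the arm holds its last target. There are 200 camera calls.

### The job

Switch on the bench power at the grey switch box: with the fingers raise its hinged black guard by the small steel roller on its front, and while it is up push the toggle under it all the way over, away from the roller towards the guard's hinge. Then draw the fingers out and let the guard drop fully shut over the toggle. Only touch and push, lightly: do not pinch the guard or the toggle, and leave the bottle, the wooden offcut and the round tin beside the box standing where they are.

Things in the scene. Friction and masses are not known exactly. Their poses are not given: they have to be found in the camera images.
- switch_box: Grey enclosure, 72 (x) x 100 (y) x 60 mm high, fixed to the bench on a flange 80 x 140 x 4 mm. Origin at the centre of its underside on the bench, z up. The front face (x = -36 mm, flat top z = 60 mm) looks along its -x and has the guard's roller before its top edge; the guard's hinge is at its +x edge. Free space under the roller down to the bench. A cable stub at the back ends at x = +66 mm.
- guard (a joint): Guard opening: 0 shut, grows as the front rises, stop 1.45 rad; hinge line along the box's y at x = +26, z = 66 mm of the box. Weight and a light spring (under 1 N at the roller) shut it from any angle; only something under it keeps it up. On shut fingers 22 mm thick, leaning 15 degrees (tips towards the hinge), it rolls up their front to about 0.9 rad as the tips push the toggle over.
- toggle (a joint): Toggle angle about the box's y: 0 = off, leaning 0.3 rad from upright towards the roller (box -x); 0.6 = on, hard against its stop, leaning as far towards the hinge (box +x). It is stiff and stays where it is left, so it must be pushed right over; 1 to 2 N at its tip moves it.
- toggle_tip (a point): Centre of the 11 mm ball end of the steel toggle, 24 mm from its pivot, which is at x = -18, y = 0, z = 64 mm of the box. Off: x = -25, z = 87 mm of the box; on: x = -11, z = 87 mm.
- honing_oil: Small brown dropper bottle, 33 mm across, 102 mm high, standing loose to one side of the box; origin at the centre of its foot. Leave it.
- offcut5: Loose upright wooden offcut, 35 x 35 x 50 mm high, standing to one side of the box; origin at the centre of its underside. Leave it.
- wax_tin: Loose round tin, green and white, 69 mm across, 31 mm high, standing to one side of the box; origin at the centre of its underside. Leave it.
- guard_hood (a point): Centre of the top of the guard, a black hood open underneath, moves with it; shut: x = -6, y = 0, z = 98 mm of the box. Shut, the hood spans x -37 to +25, y -38 to +38, z 66 to 98 mm of the box; walls 4 mm, inside 68 mm wide.
- guard_roller (a point): Centre of a steel roller, 12 mm thick, 34 mm long along the box's y, that turns freely between two short arms (ends at y = +-23 mm) on the guard's front: the place to raise the guard by. It moves with the guard; shut: x = -52, y = 0, z = 70 mm of the box, so that it stands 10 to 22 mm in front of the front face, its underside at z = 64 mm.

How it is judged:
On the way, in this order (a step that is already met when the one before it is completed fails the run):
1. the guard is raised while the toggle is still off (value of joint guard above 0.15 rad and value of joint toggle below 0.25 rad), for 0.1 s.
2. the toggle is pushed over under the raised guard (value of joint toggle above 0.48 rad and value of joint guard above 0.15 rad), for 0.1 s.
At the end, for the whole second after the job is handed in: The toggle is over at on (above 0.48 of 0.6 rad), the guard has dropped shut over it (below 0.05 rad), and the bottle, the offcut and the tin stand upright within 15 mm of where they were (value of joint guard below 0.05 rad and value of joint toggle above 0.48 rad and distance of each of honing_oil, offcut5, wax_tin from where it was at the start of the episode below 0.015 m and angle between each of honing_oil, offcut5, wax_tin's own z axis and vertical below 0.2 rad); the robot touches nothing.
It fails at once if the guard is pinched or forced (over 20 N from the fingers) (contact force between the fingers and guard above 20 N).
It fails at once if the toggle is pinched or forced (over 25 N from the fingers) (contact force between the fingers and toggle above 25 N).
It fails at once if the bottle, offcut or tin is shifted or lifted by more than 15 mm (distance of any of honing_oil, offcut5, wax_tin from where it was at the start of the episode above 0.015 m).
It also fails if it takes over 38 s, if anything falls off the work surface, if the arm or the gripper's body presses on something with over 40 N, if the wrist force passes 120 N, or if a joint passes its speed limit or range.

## Working session

There is one attempt and no reset: what is moved stays moved. The work goes in short steps, each a Python script; the robot and the scene stay as the last script left them, time stands still between calls to the robot, and variables do not carry over. Pictures are saved under pics/ and viewed, at most 10 in all, crops included, and the job is handed in when it is done.

```bash
mkdir -p pics; ls; python3 - <<'E'
from bench import manip, effector, viewer
import cv2
for n in("side","top"):
    cv2.imwrite(f"pics/{n}0.png",viewer.get_image(n)[:,:,::-1]); print(n,viewer.get_calibration(n))
print(manip.current_clock(),manip.current_tool_pos(),manip.current_tcp_rot())
E
```

```text
pics
side {'vfov': 43.373956334345024, 'cx': 314.6080128339422, 'cy': 202.29500829532356, 'eye': array([0.43351403, 1.23363282, 0.77430838]), 'attitude': array([-0.03131911,  0.86742579, -0.49626049,  0.01780818])}
top {'vfov': 49.98077272508964, 'cx': 317.9174967835818, 'cy': 200.71881610427369, 'eye': array([0.33054276, 0.10589072, 0.99292754]), 'attitude': array([ 0.70670698, -0.70129371,  0.06808324, -0.06416429])}
0.1 [ 0.20656785 -0.61561788  0.22579579] [ 9.86917981e-01  1.61220741e-01 -1.16300784e-04 -8.70165005e-04]
```

View pics/side0.png

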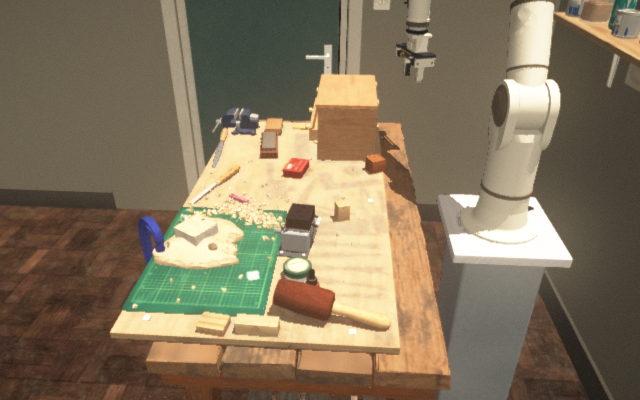

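View pics/top0.png

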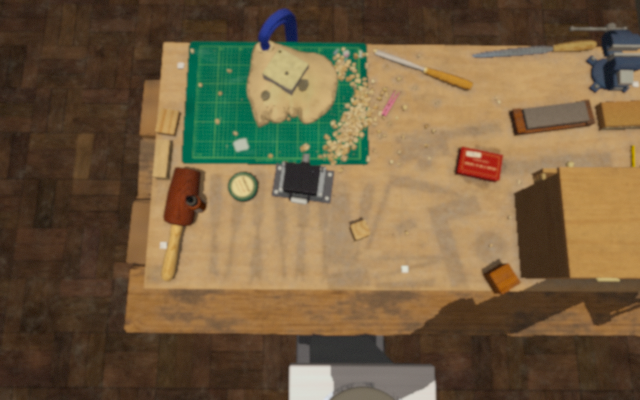

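Side view: switch box at (298,230), tin at (297,267), offcut at (342,210), bottle by the mallet. Top view: box at (303,182) with the roller facing the robot at (299,201), tin at (243,186), offcut at (360,229), bottle at (196,201). I'll take enlarged crops next.

```bash
cat > h.py <<'E'
from bench import manip, effector, viewer
import numpy as np, cv2
from scipy.spatial.transform import Rotation as R
def ray(n,u,v):
    c=viewer.get_calibration(n); f=200/np.tan(np.radians(c['vfov'])/2)
    return c['eye'],R.from_quat(c['attitude']).apply([(u-c['cx'])/f,(v-c['cy'])/f,1])
def onplane(n,u,v,z):
    e,d=ray(n,u,v); return e+d*(z-e[2])/d[2]
def proj(n,p):
    c=viewer.get_calibration(n); f=200/np.tan(np.radians(c['vfov'])/2)
    q=R.from_quat(c['attitude']).inv().apply(np.array(p)-c['eye'])
    return q[:2]/q[2]*f+[c['cx'],c['cy']]
E
python3 - <<'E'
import cv2,numpy as np
from h import *
t=cv2.imread('pics/top0.png')[150:225,250:350]; s=cv2.imread('pics/side0.png')[190:265,260:360]
a=[cv2.resize(x,None,fx=6,fy=6,interpolation=cv2.INTER_CUBIC)for x in(t,s)]
cv2.imwrite('pics/tc.png',a[0]);cv2.imwrite('pics/sc.png',a[1])
for n,u,v,z in(('top',303,182,.098),('top',299,200,.07),('top',243,186,.031),('top',360,229,.05),('top',196,201,.1),('side',297,267,.031),('side',342,210,.03)): print(n,onplane(n,u,v,z).round(3))
E
```

```text
top [0.541 0.134 0.098]
top [0.507 0.143 0.07 ]
top [0.546 0.273 0.031]
top [0.446 0.008 0.05 ]
top [0.497 0.359 0.1  ]
side [0.544 0.28  0.031]
side [0.444 0.008 0.03 ]
```

View pics/tc.png

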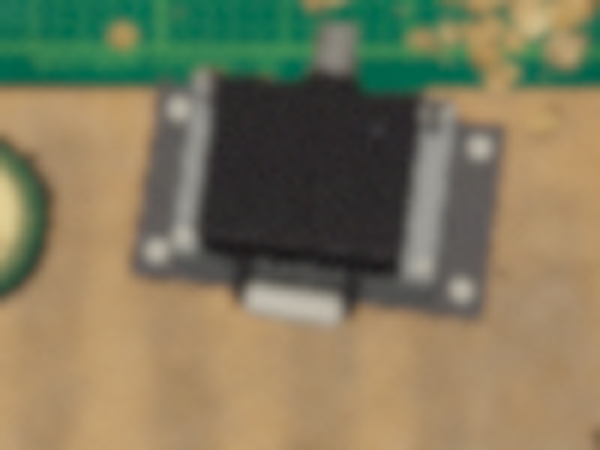

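View pics/sc.png

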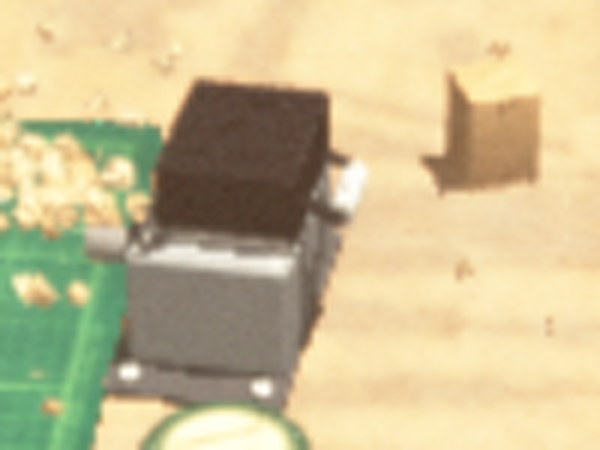

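Top crop: flange bolts at crop (179,108), (480,148), (460,291), (155,250), roller centre (293,304). Side crop: the near flange bolts at (128,372), (262,387), roller centre (348,190). Now compute the pose.

```bash
python3 - <<'E'
from h import *
b=np.array([[179,108],[480,148],[460,291],[155,250]])/6+[250,150]-0.4
P=np.array([onplane('top',*q,.006) for q in b]); c=P.mean(0)
y=(P[0]+P[3]-P[1]-P[2])/2; x=(P[0]+P[1]-P[2]-P[3])/2
print(P.round(4),c.round(4),'yaw y',np.arctan2(-y[0],y[1]),'x',np.arctan2(x[1],x[0]),np.linalg.norm(y),np.linalg.norm(x))
F=np.array([[163,82],[502,125],[482,318],[135,275]])/6+[250,150]-0.4
P2=np.array([onplane('top',*q,.004) for q in F]);print('flange',P2.mean(0))
yy=P2[0]+P2[3]-P2[1]-P2[2];print(np.arctan2(-yy[0],yy[1]),np.linalg.norm(yy)/2)
S=[onplane('side',*(np.array(q)/6+[260,190]-.4),.006) for q in((128,372),(262,387))];print('side bolts',S)
r=onplane('top',293/6+249.6,304/6+149.6,.073);r2=onplane('side',348/6+259.6,190/6+189.6,.070);print('roller',r,r2)
# bottle foot: brown dark; offcut sides
for n,u,v,z in(('top',200,203,.05),): print(onplane(n,u,v,z))
print([ (n,proj(n,[.207,-.616,.227])) for n in('top','side')])
E
```

```text
[[0.5969 0.193  0.006 ]
 [0.5816 0.0738 0.006 ]
 [0.524  0.0815 0.006 ]
 [0.5394 0.201  0.006 ]] [0.5605 0.1374 0.006 ] yaw y -0.12764650678849704 x -0.13575732024148224 0.12031080564677572 0.0580870488968705
flange [0.56077487 0.13663257 0.004     ]
-0.1193156646918819 0.13630009222754397
side bolts [array([0.59614347, 0.18715539, 0.006     ]), array([0.53760605, 0.19378608, 0.006     ])]
roller [0.50556112 0.14391377 0.073     ] [0.50489694 0.13514829 0.07      ]
[0.50191096 0.36425947 0.05      ]
[('top', array([737.18752701, 358.69462906])), ('side', array([412.00817868,  78.89218664]))]
```

```bash
cat >> h.py <<'E'
C=np.array([.5600,.1355,0]); YAW=-.127; L=np.radians(15)
BX=np.array([np.cos(YAW),np.sin(YAW),0]); BY=np.array([-np.sin(YAW),np.cos(YAW),0]); EZ=np.array([0,0,1.])
def ori(s=1,lean=L):
    z=np.sin(lean)*BX-np.cos(lean)*EZ; y=s*BY
    return R.from_matrix(np.c_[np.cross(y,z),y,z]).as_quat()
def tcp(x,z,y=0,lean=L):
    """TCP for the front lower finger edge at box (x,z) in mm"""
    p=np.array([x-11*np.cos(lean),z-11*np.sin(lean)])/1000
    return C+BX*p[0]+BY*y/1000+EZ*p[1]
E
python3 - <<'E'
from h import *
for s in(1,-1):
    for x,z in((-90,150),(-75,66),(-57,64),(-14,82)):
        q=manip.solve_ik(tcp(x,z),ori(s)); print(s,x,z,tcp(x,z).round(3),None if q is None else np.round(q,2))
print('cab base',onplane('side',318,157,0),onplane('top',516,190,0),onplane('top',520,277,0))
for h in(.15,.2,.25,.3): print(h,onplane('top',558,168,h).round(3),onplane('top',567,277,h).round(3),onplane('side',316,108,h).round(3),onplane('side',377,107,h).round(3))
o=manip.current_tcp_rot()
for p in((.207,-.616,.45),(.207,-.616,.55),(.3,-.4,.5),(.4,0,.4)):
    q=manip.solve_ik(p,o); print(p,None if q is None else np.round(q,2))
E
```

```text
1 -90 150 [0.46  0.148 0.147] [ 0.63  0.45 -1.29  2.21  0.9   0.8   0.2 ]
1 -75 66 [0.475 0.146 0.063] [ 0.44  0.61 -1.07  2.23  1.2   0.74 -0.04]
1 -57 64 [0.493 0.144 0.061] [ 0.46  0.66 -1.09  2.2   1.22  0.77 -0.02]
1 -14 82 [0.536 0.139 0.079] [ 0.48  0.67 -1.09  2.1   1.15  0.8   0.12]
-1 -90 150 [0.46  0.148 0.147] [-0.49  0.16  0.01  2.24  0.28  0.54 -2.41]
-1 -75 66 [0.475 0.146 0.063] [-0.57  0.35  0.12  2.26  0.32  0.32 -2.45]
-1 -57 64 [0.493 0.144 0.061] [-0.64  0.39  0.24  2.23  0.16  0.31 -2.27]
-1 -14 82 [0.536 0.139 0.079] [-0.59  0.4   0.24  2.14  0.09  0.39 -2.16]
cab base [ 0.53915606 -0.40066065  0.        ] [ 0.54853384 -0.36891058  0.        ] [ 3.45163340e-01 -3.61996638e-01  1.11022302e-16]
0.15 [ 0.562 -0.387  0.15 ] [ 0.344 -0.383  0.15 ] [ 0.553 -0.493  0.15 ] [ 0.334 -0.52   0.15 ]
0.2 [ 0.548 -0.357  0.2  ] [ 0.343 -0.354  0.2  ] [ 0.543 -0.355  0.2  ] [ 0.342 -0.379  0.2  ]
0.25 [ 0.535 -0.328  0.25 ] [ 0.342 -0.325  0.25 ] [ 0.534 -0.217  0.25 ] [ 0.35  -0.239  0.25 ]
0.3 [ 0.521 -0.299  0.3  ] [ 0.341 -0.296  0.3  ] [ 0.524 -0.078  0.3  ] [ 0.358 -0.098  0.3  ]
(0.207, -0.616, 0.45) [ 1.51  0.4  -0.46  1.21  0.17  1.58 -0.16]
(0.207, -0.616, 0.55) [ 1.48  0.42 -0.48  0.96  0.19  1.8  -0.16]
(0.3, -0.4, 0.5) [ 1.42  0.09 -0.59  1.47  0.05  1.6  -0.42]
(0.4, 0, 0.4) [ 0.98 -0.17 -0.9   1.85 -0.13  1.39 -1.14]
```

```bash
python3 - <<'E'
from h import *
p=manip.current_tool_pos()
manip.servo_line([p[0],p[1],.40],vel=.3); 
manip.move_pose([.38,-.15,.38],ori(1)); print(manip.current_clock(),manip.current_q().round(2))
effector.close(5); 
manip.move_pose(tcp(-110,150),ori(1)); print(manip.current_clock(),manip.current_q().round(2))
manip.servo_line(tcp(-80,68),vel=.1)
print(manip.current_clock(),manip.current_q().round(2),manip.current_finger_gap(),manip.current_force(),manip.current_tool_pos()-tcp(-80,68))
a=[]
for n,(u,v) in(('top',(240,140)),('side',(250,170))):
    im=viewer.get_image(n)[:,:,::-1]; cv2.imwrite(f'pics/{n}1.png',im)
    a.append(cv2.resize(im[v:v+100,u:u+130],None,fx=3,fy=3,interpolation=cv2.INTER_CUBIC))
cv2.imwrite('pics/both1.png',np.hstack(a)); print(manip.current_clock())
for n in('top','side'): print(proj(n,tcp(-80,68)),proj(n,C+BX*-.052+[0,0,.07]))
E
```

```text
2.675 [ 0.77 -0.29 -0.31  2.06 -0.19  1.11  1.97]
5.5417 [ 0.32  0.22 -0.9   2.25  0.6   0.63  0.43]
6.5667 [ 0.14  0.43 -0.69  2.25  0.95  0.52  0.13] 0.0007187636558760078 [ 0.19744298 -0.48901923  0.59503483] [2.39893105e-04 2.18675570e-05 4.58357664e-04]
6.6667
[296.91543953 216.87147632] [299.34081969 199.24819116]
[330.75778333 225.84803349] [316.06120769 222.65717422]
```

View pics/both1.png

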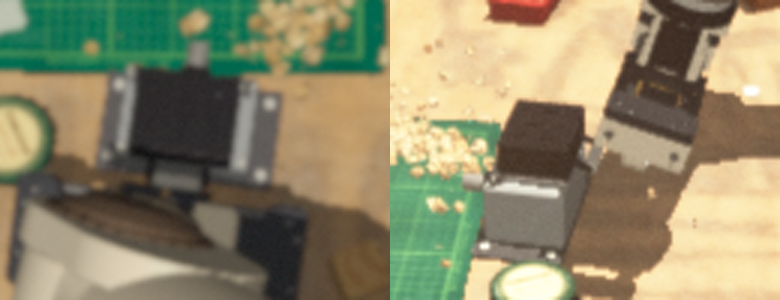

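Left (top view): the gripper body is in front of the box, aligned with it, hiding the roller. Right (side view): the fingers are just in front of the roller at crop (595,155). The finger shape isn't clear, so I'll enlarge it.

```bash
python3 - <<'E'
import cv2
im=cv2.imread('pics/side1.png')[180:255,270:370]
cv2.imwrite('pics/s1c.png',cv2.resize(im,None,fx=8,fy=8,interpolation=cv2.INTER_CUBIC))
E
```

```text
(no output)
```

View pics/s1c.png

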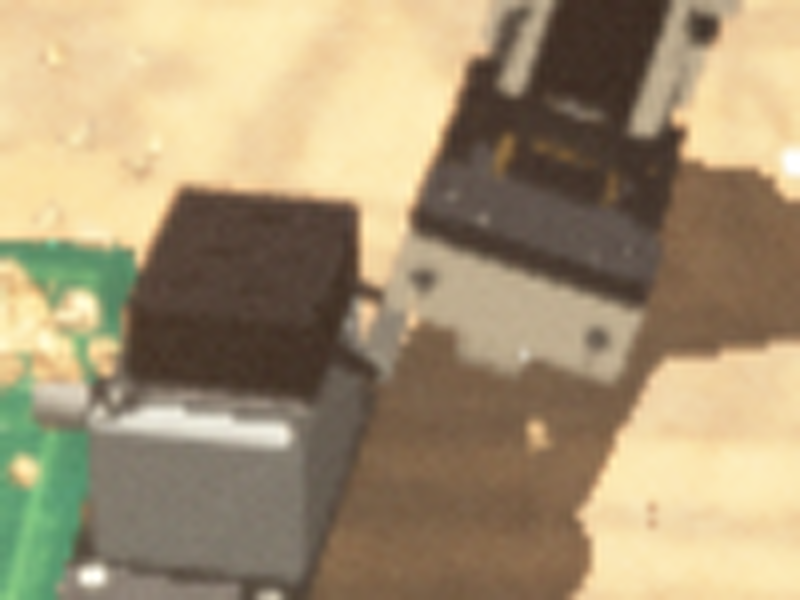

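The crop shows the shut fingertips at (490,365), as predicted, about 18–20 mm short of the roller at (395,340) and clear of everything. I'll advance under the roller while watching the force.

```bash
cat >> h.py <<'E'
def step(x,z,f0,vel=.04):
    manip.servo_line(tcp(x,z),ori(1),vel=vel); manip.sleep(.05)
    f=manip.current_force()-f0; print(x,z,'t%.2f'%manip.current_clock(),'F box x,y,z',(f@np.c_[BX,BY,EZ]).round(2)); return f@BX
E
python3 - <<'E'
from h import *
manip.servo_line(tcp(-68,64),vel=.06); manip.sleep(.1); f0=manip.current_force(); np.save('f0.npy',f0)
for x,z in((-60,64),(-56,64),(-52,64.5),(-48,66),(-44,69),(-40,73)):
    if step(x,z,f0)<-10: break
im=viewer.get_image('side')[:,:,::-1]; cv2.imwrite('pics/s2.png',im)
cv2.imwrite('pics/s2c.png',cv2.resize(im[170:255,260:370],None,fx=7,fy=7,interpolation=cv2.INTER_CUBIC))
E
```

```text
-60 64 t7.53 F box x,y,z [-0.79 -0.31  0.6 ]
-56 64 t7.83 F box x,y,z [0.23 0.86 0.11]
-52 64.5 t8.12 F box x,y,z [ 0.33 -0.12  0.71]
-48 66 t8.43 F box x,y,z [-0.17  0.15  0.25]
-44 69 t8.76 F box x,y,z [ 0.83  0.41 -0.07]
-40 73 t9.10 F box x,y,z [ 0.14 -0.9   0.37]
```

View pics/s2c.png

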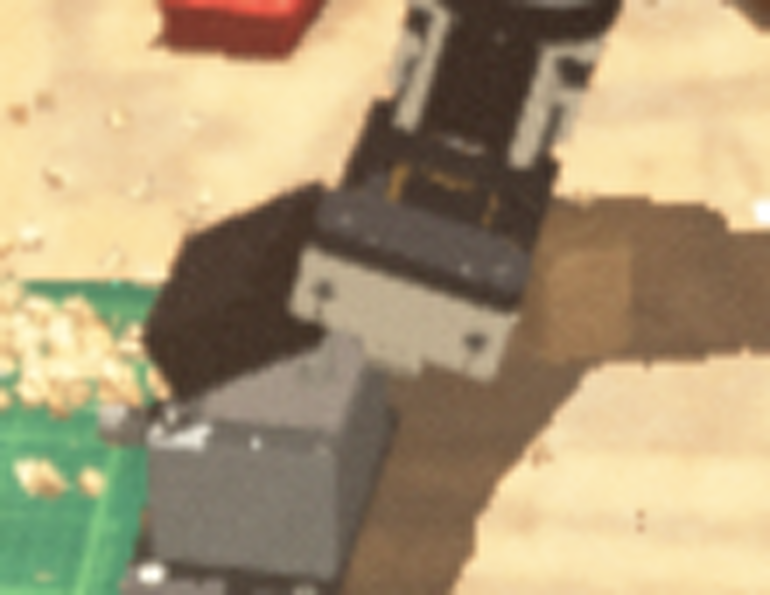

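The guard is up about 0.45 rad, riding on the fingers, with the toggle still off behind the tips near (320,365). Next I push the toggle, stopping on contact force.

```bash
python3 - <<'E'
from h import *
f0=np.load('f0.npy')
for x,z in [(-34,80),(-28,82),(-24,82),(-21,82)]+[(-20+.75*i,82) for i in range(14)]:
    if step(x,z,f0,.03)<-6: break
im=viewer.get_image('side')[:,:,::-1]; cv2.imwrite('pics/s3.png',im)
cv2.imwrite('pics/s3c.png',cv2.resize(im[170:255,260:370],None,fx=7,fy=7,interpolation=cv2.INTER_CUBIC))
E
```

```text
-34 80 t9.66 F box x,y,z [1.16 0.05 0.52]
-28 82 t10.07 F box x,y,z [ 0.38 -1.33 -0.19]
-24 82 t10.40 F box x,y,z [ 1.47 -0.54  0.48]
-21 82 t10.70 F box x,y,z [ 0.56 -0.41  0.22]
-20.0 82 t11.00 F box x,y,z [-0.6  -1.13  1.09]
-19.25 82 t11.30 F box x,y,z [-1.47 -1.48 -0.1 ]
-18.5 82 t11.60 F box x,y,z [-1.65 -1.69 -0.49]
-17.75 82 t11.90 F box x,y,z [-4.18 -1.57  1.02]
-17.0 82 t12.20 F box x,y,z [-6.   -1.97  2.9 ]
```

View pics/s3c.png

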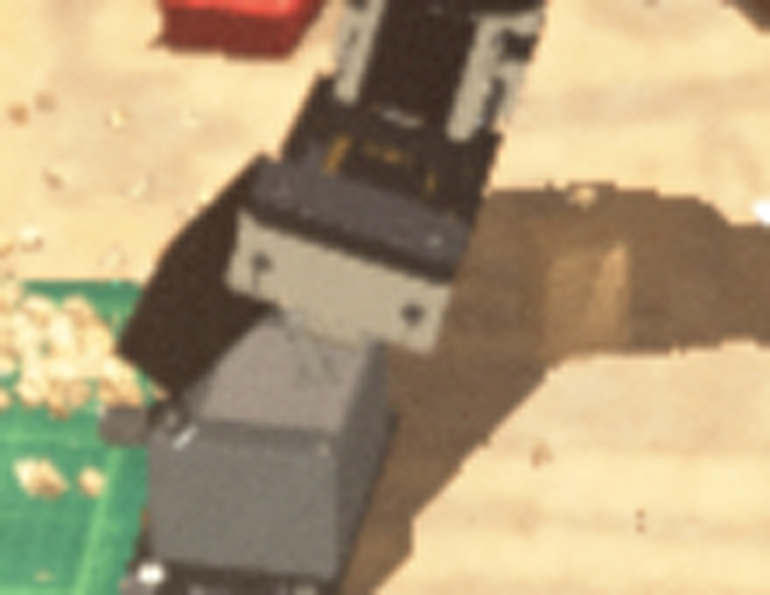

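The guard is well up and the tips are deep over the box, but the toggle is hidden. A steadily rising force that tilts up, as on a toggle leaning towards the hinge, suggests it is at its stop. I'll press slightly more to confirm.

```bash
python3 - <<'E'
from h import *
f0=np.load('f0.npy')
for i in range(1,5):
    if step(-17+.6*i,82,f0,.03)<-10.5: break
manip.sleep(.2)
for x,z in((-26,82),(-36,79)): step(x,z,f0,.06)
ims=[viewer.get_image(n)[:,:,::-1] for n in('side','top')]
cv2.imwrite('pics/s4.png',np.hstack([cv2.resize(ims[0][185:240,270:335],None,fx=12,fy=12,interpolation=cv2.INTER_CUBIC)])[:600,:800])
E
```

```text
-16.4 82 t12.55 F box x,y,z [-7.67 -1.65  3.57]
-15.8 82 t12.85 F box x,y,z [-9.07 -2.01  5.89]
-15.2 82 t13.15 F box x,y,z [-10.91  -1.52   7.39]
-26 82 t13.73 F box x,y,z [0.73 0.82 0.46]
-36 79 t14.11 F box x,y,z [ 0.99  0.79 -0.33]
```

View pics/s4.png

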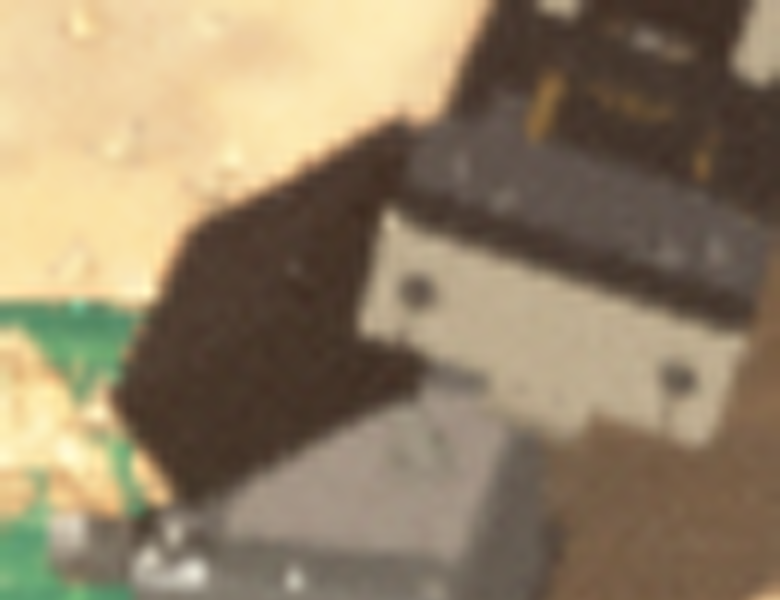

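The guard is still raised. A bluish-grey blob at crop (455,380) may be the toggle end, so I'll compare it with the predicted on and off positions.

```bash
python3 - <<'E'
from h import *
for nm,x,z in(('off',-25,87),('on',-11,87),('pivot',-18,64),('corner+y',-36,60),('tipcorner',-36,79)):
    y=.05 if nm=='corner+y' else 0
    print(nm,((proj('side',C+BX*x/1000+BY*y+EZ*z/1000)-[270,185]+.4)*12).round())
E
```

```text
off [434. 377.]
on [371. 370.]
pivot [404. 463.]
corner+y [436. 615.]
tipcorner [485. 414.]
```

```bash
python3 - <<'E'
from h import *
f0=np.load('f0.npy')
step(-40,73,f0,.06)
im=viewer.get_image('side')[:,:,::-1]; cv2.imwrite('pics/s5.png',im)
b=cv2.imread('pics/s2.png'); d=cv2.absdiff(im,b).max(2)[205:240,285:330]
print('diff max',d.max(),[(c[1]+285,c[0]+205,int(d[tuple(c)])) for c in np.argwhere(d>30)])
f=lambda x:cv2.resize(x[200:235,285:325],None,fx=10,fy=10,interpolation=cv2.INTER_CUBIC)
cv2.imwrite('pics/s5c.png',np.clip(np.hstack([f(b),f(im)])*1.6,0,255).astype(np.uint8))
E
```

```text
-40 73 t14.53 F box x,y,z [ 0.42 -0.56  0.81]
diff max 28 []
```

View pics/s5c.png

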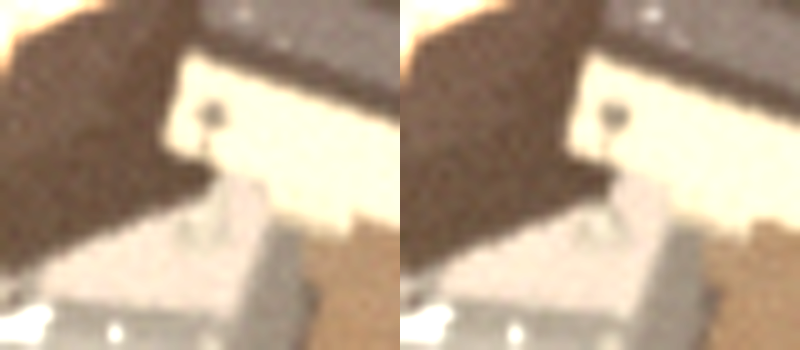

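Left (before): a faint stem leans up-right at (220,200). Right (after): it's gone, with a trace leaning up-left at (600,215). That fits the toggle being on; a numeric check follows.

```bash
python3 - <<'E'
import cv2,numpy as np
a,b=[cv2.GaussianBlur(cv2.imread(f'pics/s{i}.png'),(0,0),.8).astype(float).mean(2) for i in(2,5)]
print(np.round(b-a)[214:228,298:316].astype(int)); print(np.round(a)[214:228,298:316].astype(int)); print('noise',(b-a)[240:270,290:305].std())
E
```

```text
[[  0  -1  -3  -3   1   4   6   6   0  -3  -3  -1   0   0   1   0   1   1]
 [  0  -1   1   2   6   7  11  11   4  -1  -2  -1  -2  -1   0   0   1   1]
 [ -2   0   0   1   2   4  10   9   4   0  -1   0  -1  -1   0   1   1   0]
 [ -2  -1   1   0   0   1   3   3   2   1   1   1   2   1  -1   0   1   0]
 [  0   0   1   1   0  -2  -3  -4  -1   2   2   3   5   3  -1   0   1   0]
 [  0  -1  -2   0  -1  -4  -8 -11  -4   2   2   2   4   3  -1  -2   0   1]
 [ -2  -6  -7  -3   0  -4 -10 -14  -8   0   1   1   1   1   0  -1  -1   1]
 [ -6 -10  -9  -3   0  -1  -6 -10  -8  -1   1   0   0   1   1   1   1   0]
 [ -6 -10  -6  -2   1   1   1  -2  -4  -2   0   0   0   1   2   2   0   0]
 [ -2  -4  -2  -1   0   1   2   1  -1  -1   0   0   1   1   1   0   0   1]
 [  0   0  -1  -1   0   1   1   0   0  -1   0   1   1  -1  -1   0   1   1]
 [  0   0  -1  -1   0   1   0  -1  -1  -1   0   0   0  -2  -1  -1   0  -1]
 [  0   0  -1   0   0   1   0  -1  -2   0   0   0   0   0   0  -1  -1  -1]
 [  0   0  -1  -1  -1   0   0   0   0   0   1   1   0   1   0  -1  -1   0]]
[[ 55  57  66  92 124 143 144 141 152 165 169 170
[... 326 characters left out ...]
 [ 55  57  59  61  66  74  85 103 124 136 142 144 143 147 157 162 162 164]
 [ 61  68  74  80  90 103 115 127 136 139 143 145 144 144 148 153 156 159]
 [ 79  92 103 111 120 128 136 141 140 139 143 145 144 138 134 135 140 147]
 [110 124 132 135 134 134 139 142 139 138 142 145 141 130 119 116 120 127]
 [136 143 145 143 138 135 137 140 138 138 142 143 137 121 107 101 102 108]
 [147 148 148 146 141 138 139 141 140 140 142 142 132 115 100  94  94  98]
 [149 148 148 147 144 143 143 144 144 145 145 140 126 109  97  93  93  95]
 [148 148 148 147 146 146 146 147 147 147 145 136 119 103  95  93  93  93]
 [148 147 148 147 147 146 146 146 147 147 143 130 112  99  93  92  91  89]]
noise 0.8433147088820013
```

```bash
python3 - <<'E'
from h import *
f0=np.load('f0.npy')
for x,z in((-48,67),(-57,64.5),(-95,64.5)): step(x,z,f0,.07)
manip.servo_line(tcp(-150,170),vel=.15); manip.sleep(.7)
im=viewer.get_image('side')[:,:,::-1]; b=cv2.imread('pics/side0.png')
for nm,(u0,u1,v0,v1) in dict(hood=(286,316,203,228),boxfront=(280,312,228,258),tin=(283,312,258,281),offcut=(332,352,198,222)).items():
    d=cv2.absdiff(im,b).max(2)[v0:v1,u0:u1]; print(nm,np.median(d),(d>40).mean().round(3))
print(manip.current_clock(),manip.current_force()-f0); cv2.imwrite('pics/s6.png',im)
E
```

```text
-48 67 t14.92 F box x,y,z [-0.43 -0.07  0.19]
-57 64.5 t15.25 F box x,y,z [-0.54 -1.2   0.47]
-95 64.5 t15.99 F box x,y,z [ 0.94  0.17 -0.47]
hood 3.0 0.0
boxfront 3.0 0.0
tin 2.0 0.0
offcut 2.0 0.0
17.6833 [ 0.58995911  0.20067933 -0.52185851]
```

```bash
python3 -c "
from bench import manip
print(manip.hand_in(),manip.current_clock())"
```

```text
the job is handed in; nothing more can be done
the job is handed in; nothing more can be done
```

I handed the job in at about 18 s: the guard is shut and the tin and offcut are unmoved in the side view; the bottle was never approached, but I did not check it. The toggle was hidden, so "on" is inferred from the push force rising to 11 N against its stop, and the hand-in returned no verdict.

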